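# Snap the lid of the cheese sample box shut

## Task

One of the two sample boxes on the ripening-room bench has its lid only resting on top. Press that lid down until both of its short ends have clicked fully home and it lies flush, then let go; leave the shut box and the small cheese wheel where they stand.

Things in the scene. Friction and masses are not known exactly. Their poses are not given: they have to be found in the camera images.
- lid_near (a point): Point on top of the loose white lid, on its long centre line, 55 mm from its centre towards the short end nearer the robot; x points along the lid to its other end. The lid (170 x 102 mm, plate 3 mm) rests over a grey box 150 x 90 x 55 mm fixed to the bench, its black inner rim showing in the gap. Its top is 75 mm above the bench at first, 58 mm when home.
- lid_far (a point): The same, 55 mm from the centre towards the other short end. At each short end a sprung grey clip of the box, 26 mm wide, begins 81 mm from the centre, its nose 66 mm above the bench; it snaps over the lid's edge. Pressing one end takes 5 to 15 N (both at once, in the middle, up to 20 N), gives after about 10 mm, then stops hard on the box and stays. The rim keeps the lid from sliding off.
- shut_box: Loose bystander: another such sample box with its white lid already snapped shut under its clips, 170 x 102 mm over the lid, lid top 58 mm high, clips 66 mm, 0.35 kg; its origin is the centre of its underside, x along its length, z up. No gap shows under its lid.
- cheese: Loose bystander: small waxed cheese wheel, yellow with a brown band, 110 mm across, 62 mm high, 0.6 kg, standing flat; its origin is the centre of its underside.

How it is judged:
By the outcome, as a careful person would: the job done as asked, in the order asked, and still so for the second after the job is handed in, with the robot touching nothing.
It also fails if it takes over 35 s, if anything falls off the work surface, if the arm or the gripper's body presses on something with over 40 N, if the wrist force passes 120 N, or if a joint passes its speed limit or range.

## Robot

A 7-joint arm with a two-finger parallel gripper is mounted at the origin on the work surface. World frame = base frame: x ahead of the robot, y to its left, z up, the work surface at z = 0. Lengths are in m, angles in rad, forces in N, time in s.
With the tool pointing down it reaches from about 0.4 to 0.875 m from the base axis. Payload 6.5 kg.
Tool frame: the origin (TCP) lies at the very end of the fingers, on their centre line; the grasp point (between the pads) lies pinch_z behind it (pinch_z is the distance from the TCP to the grasp point, in m); z points along the fingers, y is the line along which they close (so a half turn about z gives the same grasp; the last joint's range is limited). The gripper opens to 88 mm and grips with 3 to 60 N. Pads are 18 mm wide; open, the fingers measure 123 mm over their backs; the gripper's body (75 mm by 187 mm) begins 45 mm behind the grasp point.
Start: joints at [1.145, 0.536, -0.004, 1.538, 0.003, 1.067, -0.071], TCP at [0.229, -0.608, 0.239] pointing down, gripper open.
Joint ranges: [-2.7, 2.7], [-0.37, 2.16], [-1.27, 1.26], [0.24, 2.4], [-1.31, 4.45], [0.19, 1.91], [-2.76, 2.76]. Speed limits (rad/s): [2.39, 2.39, 3.14, 3.14, 3.14, 3.14, 3.14].

## Interface

Orientations are given as a unit quaternion [w, x, y, z].
In Python, from rig import * gives the robot as it stands. The module is installed in compiled form; this text tells all that it offers.
- The arm moves only by the tool move_arm, never from a script. Its argument "plan" is a list that holds one entry, the list of rows, each a list of 5 numbers: the shift along the tool's x, y, z as a fraction of full scale, then the turn about the tool's z as a fraction of full scale, then the gripper command: -1 is shut, 1 is fully open, values between are in proportion. A call has 1 to 8 rows; each row shifts and turns the commanded pose from where the row before left it, along the tool's axes as they then stand; what a row does not reach is not made up. Full scale, the value 1, is 0.8 m for a shift and 90 degrees for a turn. A row lasts 1/12 s, in which the tool goes at most 41.7 mm and 7.16 degrees, less where a joint would pass 70% of its speed; a pose out of reach is approached as far as the arm can. A call with a number of a shift or a turn outside -1 to 1 is refused whole. A call with a gripper value outside its range is refused whole. The fingers move at their own pace and stop on an object; "grip_force" is the grip in N (left out, the last holds). Time passes only in rows, so rows that do not move let the fingers close. It gives the time, the measured TCP pose, the force, the opening and the grip force at its end, in the units of the state.
- get_obs(): the state, without advancing time (a new reading comes with each control period).
- snapshot(name): name is "scene" or "top" or "wrist"; returns a dict with "image" (420x560x3 uint8, red, green, blue), "K" (3x3 intrinsics, pixels), "R" (3x3) and "t" (3): a world point X has camera coordinates R X + t. Camera axes: x right, y down, z forward; pixel columns grow to the right and rows downward; lengths in m; the calibration is good to about 2 mm. The wrist camera is an equidistant fisheye: a pixel r from the principal point sees the ray r / f radians off the axis. A picture is of the moment at which its call begins. There is no depth.
- sign_off(): hands the job in; it is judged then, once.
The state is a dict: "time_s": time; "q": joint angles; "qvel": joint speeds; "joint_efforts": joint torques, N m; "tool_pos": TCP position; "ee_rot": TCP orientation; "force": force on the tool from outside, world axes, zero at the start; "torque": the same for the moment, N m; "opening": finger opening in m; "grasp_force": force on a finger pad.
Only numpy, scipy, OpenCV 4.12 (cv2) and the standard library are available. Lean on these libraries where they do the work, as an engineer would, in place of code of your own. Each camera call takes 0.05 s, during which the arm holds its last target. There are 200 camera calls.

## Working session

There is one attempt and no reset: what is moved stays moved. The work goes in short steps, Python scripts to look and compute and a tool call to move; the robot and the scene stay as the last step left them, time stands still between calls to the robot, and variables do not carry over. Pictures are saved under pics/ and viewed, at most 10 in all, crops included, and the job is handed in when it is done.

Besides the shell and the picture viewer there is one more tool, called after ">>>" in YAML: its name, and indented under it one key for each argument. move_arm: Moves the arm, as the interface text tells. Its arguments: {"type":"object","properties":{"plan":{"type":"array"},"grip_force":{"type":"number"}},"required":["plan"]}

```bash
mkdir -p pics
python3 - <<'E'
from rig import *
import cv2,pickle,numpy as np
d={n:snapshot(n) for n in("scene","top")}
pickle.dump(d,open('d.pkl','wb'))
for n in d: cv2.imwrite(f'pics/{n}.png',d[n]["image"][:,:,::-1])
o=get_obs();print({k:np.round(v,3) for k,v in o.items()})
for n in d: print(n,-d[n]["R"].T@d[n]["t"])
E
```

```text
{'time_s': np.float64(0.1), 'q': array([ 1.145,  0.537, -0.004,  1.539,  0.003,  1.067, -0.071]), 'qvel': array([ 0.   , -0.002,  0.   , -0.003,  0.   , -0.001,  0.001]), 'joint_efforts': array([ 3.0000e-03, -5.7208e+01,  9.9400e-01, -2.5223e+01, -5.6000e-02,
        1.4000e-02,  0.0000e+00]), 'tool_pos': array([ 0.229, -0.608,  0.238]), 'ee_rot': array([-0.001,  0.984,  0.179, -0.   ]), 'force': array([-0.232,  0.028,  0.326]), 'torque': array([-0.015,  0.023,  0.048]), 'grasp_force': np.float64(0.0), 'opening': np.float64(0.088)}
scene [1.17126282 0.31590718 0.80542489]
top [ 0.50769733 -0.03815949  0.89186222]
```

View pics/top.png

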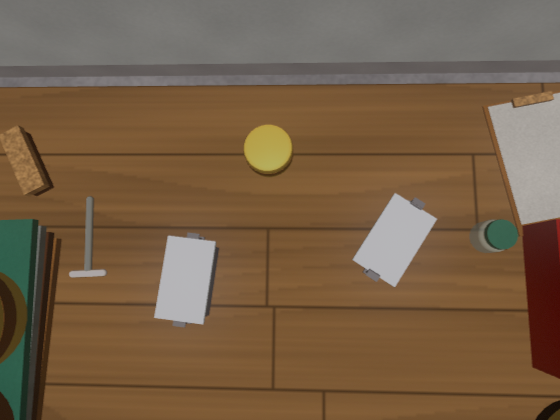

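View pics/scene.png

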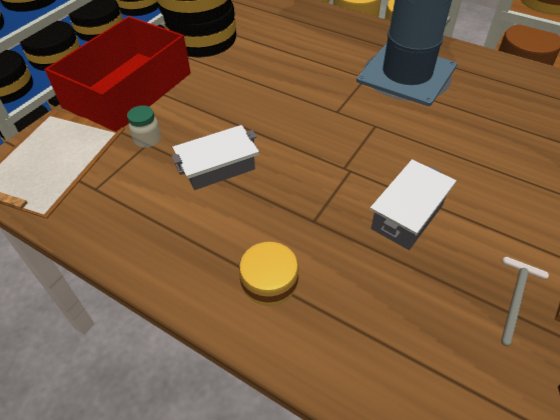

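The top view shows white lids at (186,280) and (395,240) and the cheese at (268,150). The scene view shows the same boxes at (413,197) and (216,152). I'll zoom in to tell which lid is loose.

```bash
cat > h.py <<'E'
import cv2,pickle,numpy as np
def cast(s,p,z):
    r=s["R"].T@np.linalg.inv(s["K"])@np.array([p[0],p[1],1.]); c=-s["R"].T@s["t"]
    return c+r*(z-c[2])/r[2]
E
python3 - <<'E'
from h import *
d=pickle.load(open('d.pkl','rb'))
s,t=d["scene"],d["top"]
a=s["image"][110:200,160:270];b=s["image"][150:250,350:460]
c=t["image"][220:340,140:230];e=t["image"][190:295,345:445]
f=lambda i:cv2.resize(i,(395,295),interpolation=cv2.INTER_CUBIC)
g=np.vstack([np.hstack([f(b),f(a)]),np.hstack([f(c),f(e)])])
cv2.imwrite('pics/crop.png',np.clip(g[:,:,::-1]*1.5,0,255))
for n in d:
    h=cv2.cvtColor(d[n]["image"],cv2.COLOR_RGB2HSV)
    m=cv2.inRange(h,(0,0,150),(180,40,255))
    for q in cv2.findContours(m,0,1)[0]:
        if 800<cv2.contourArea(q)<7000:
            M=cv2.moments(q);p=(M['m10']/M['m00'],M['m01']/M['m00'])
            k=cv2.approxPolyDP(q,6,True)[:,0]
            print(n,np.round(p,1),k.tolist())
            for z in(.075,.058):
                w=np.array([cast(d[n],x,z) for x in k]);print(z,w[:,:2].round(3).tolist(),np.linalg.norm(w-np.roll(w,1,0),axis=1).round(3),cast(d[n],p,z).round(4))
E
```

```text
scene [413.4 195.2] [[411, 160], [370, 207], [417, 232], [455, 180]]
0.075 [[0.401, 0.157], [0.566, 0.138], [0.576, 0.239], [0.409, 0.256]] [0.1   0.166 0.102 0.167] [0.4926 0.1987 0.075 ]
0.058 [[0.383, 0.153], [0.552, 0.133], [0.562, 0.237], [0.392, 0.255]] [0.102 0.17  0.104 0.171] [0.4768 0.196  0.058 ]
scene [214.6 149.6] [[258, 151], [241, 125], [173, 147], [186, 175]]
0.075 [[0.546, -0.14], [0.494, -0.221], [0.632, -0.308], [0.685, -0.229]] [0.165 0.097 0.164 0.095] [ 0.5916 -0.2241  0.075 ]
0.058 [[0.532, -0.15], [0.478, -0.234], [0.62, -0.323], [0.673, -0.242]] [0.169 0.099 0.168 0.097] [ 0.5781 -0.2367  0.058 ]
scene [ 49.6 161.3] [[114, 133], [49, 117], [0, 164], [0, 191], [43, 213]]
0.075 [[0.666, -0.455], [0.704, -0.629], [0.867, -0.596], [0.918, -0.529], [0.912, -0.406]] [0.251 0.178 0.167 0.084 0.123] [ 0.8058 -0.5098  0.075 ]
0.058 [[0.654, -0.473], [0.693, -0.651], [0.86, -0.617], [0.913, -0.549], [0.906, -0.423]] [0.257 0.182 0.171 0.086 0.126] [ 0.7973 -0.5291  0.058 ]
top [184.6 279.6] [[168, 236], [154, 317], [202, 323], [214, 241]]
0.075 [[0.573, 0.239], [0.407,
[... 318 characters left out ...]
[0.476, -0.229], [0.613, -0.319]] [0.098 0.164 0.097 0.164] [ 0.5699 -0.2329  0.075 ]
0.058 [[0.67, -0.241], [0.529, -0.15], [0.475, -0.233], [0.615, -0.325]] [0.1   0.168 0.099 0.167] [ 0.5712 -0.237   0.058 ]
top [531.  156.1] [[559, 93], [544, 103], [488, 107], [522, 223], [559, 216]]
0.075 [[0.885, -0.588], [0.863, -0.556], [0.854, -0.438], [0.606, -0.491], [0.62, -0.566]] [0.265 0.04  0.117 0.254 0.076] [ 0.7464 -0.5197  0.075 ]
0.058 [[0.893, -0.6], [0.87, -0.566], [0.862, -0.447], [0.608, -0.5], [0.623, -0.577]] [0.271 0.041 0.12  0.26  0.078] [ 0.7514 -0.5297  0.058 ][ WARN:0@0.092] global loadsave.cpp:1063 imwrite_ Unsupported depth image for selected encoder is fallbacked to CV_8U.
```

View pics/crop.png

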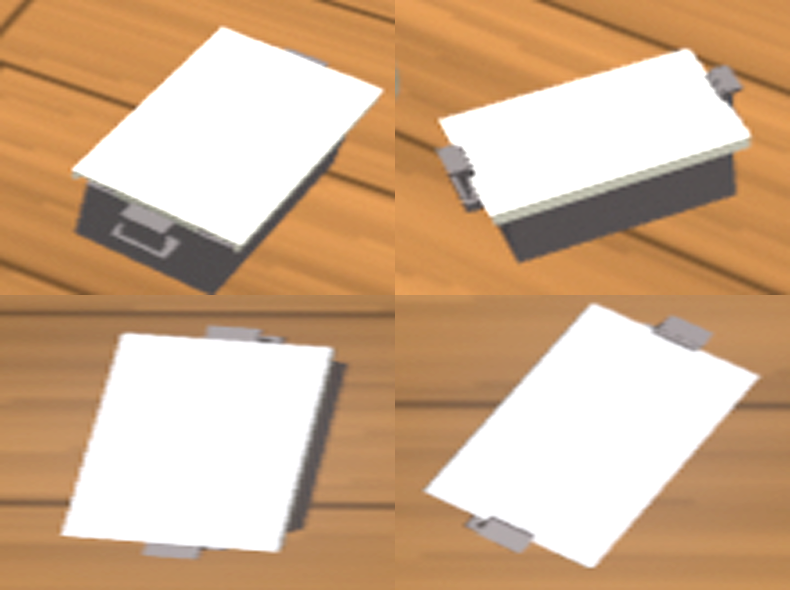

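The left box in the top view (scene 413,195) is the loose one: its lid covers the clips' tops, and the two-view ray crossing puts it about 17 mm higher. On the other box, at (216,152), the clips sit over the lid edge. The loose lid's centre is about (0.486, 0.199), with its axis along (0.994, -0.113), so near is about (0.431, 0.205) and far about (0.541, 0.193). Both are within reach.

>>> move_arm:
  plan:
    - [[0.036,-0.031,0,0,-1],[0.036,-0.031,0,0,-1],[0.036,-0.031,0,0,-1],[0.036,-0.031,0,0,-1],[0.036,-0.031,0,0,-1],[0.036,-0.031,0,0,-1],[0.036,-0.031,0,0,-1],[0.036,-0.031,0,0,-1]]
  grip_force: 20

```text
time_s: 0.77
tool_pos: [0.3749, -0.3397, 0.2386]
ee_rot: [-0.0, 0.984, 0.179, -0.0]
force: [0.9, -0.1, -0.3]
opening: 0.037
grasp_force: 0.0
```

>>> move_arm:
  plan:
    - [[0.036,-0.031,0,0,-1],[0.036,-0.031,0,0,-1],[0.036,-0.031,0,0,-1],[0.036,-0.031,0,0,-1],[0.0146,-0.0445,0,0,-1],[0.0146,-0.0445,0,0,-1],[0.0146,-0.0445,0,0,-1],[0.0146,-0.0445,0,0,-1]]

```text
time_s: 1.43
tool_pos: [0.4405, -0.0567, 0.2385]
ee_rot: [0.0, 0.984, 0.179, -0.0]
force: [0.4, -0.3, 0.1]
opening: 0.0002
grasp_force: 0.0
```

>>> move_arm:
  plan:
    - [[0.0146,-0.0445,0,0,-1],[0.0146,-0.0445,0,0,-1],[0.0146,-0.0445,0,0,-1],[0.0146,-0.0445,0,0,-1],[0.0146,-0.0445,0,0,-1],[0.0146,-0.0445,0,0,-1],[0.0146,-0.0445,0,0,-1],[0,0,0,0,-1]]

```text
time_s: 2.1
tool_pos: [0.4284, 0.2116, 0.2392]
ee_rot: [-0.002, 0.983, 0.184, 0.001]
force: [0.3, 0.3, 1.3]
opening: 0.0003
grasp_force: 0.0
```

>>> move_arm:
  plan:
    - [[0,0.009,0.04,0,-1],[0,0,0.04,0,-1],[0,0,0.04,0,-1],[0,0,0.04,0,-1],[0,0,0.02,0,-1],[0,0,0,0,-1],[0,0,0,0,-1]]

```text
time_s: 2.68
tool_pos: [0.4319, 0.1966, 0.0943]
ee_rot: [0.0, 0.984, 0.179, -0.001]
force: [-0.5, -0.3, 0.3]
opening: 0.0003
grasp_force: 0.0
```

Run:
```python
from rig import *
import cv2
cv2.imwrite('pics/s2.png',cv2.resize(snapshot("scene")["image"][130:270,320:500,::-1],None,fx=4,fy=4,interpolation=cv2.INTER_CUBIC))
o=get_obs();print(o["tool_pos"],o["force"])
```

```text
[0.43276543 0.19703331 0.09531341] [ 0.48311404  0.15086849 -0.13515927]
```

View pics/s2.png

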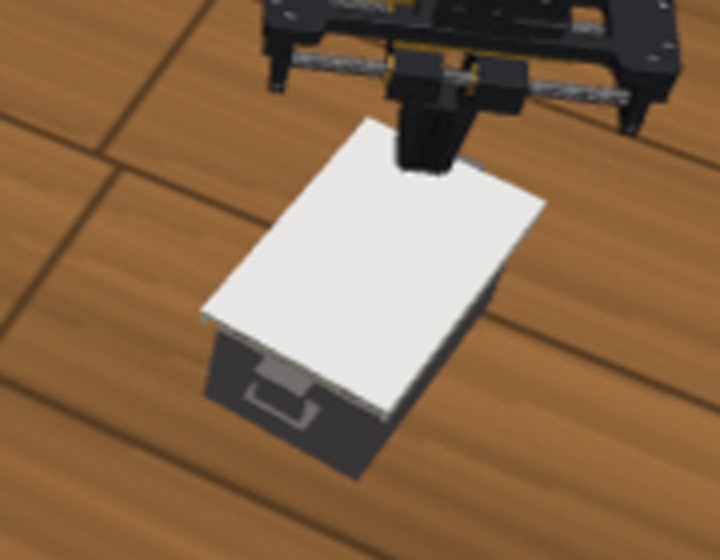

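The closed fingertip at crop (425,170) sits above the near end of the loose lid, roughly on its centre line. I'll shift 8 mm and press.

>>> move_arm:
  plan:
    - [[0.0035,-0.0095,0,0,-1],[0,0,0.01,0,-1],[0,0,0.01,0,-1],[0,0,0.005,0,-1],[0,0,0.005,0,-1],[0,0,0,0,-1],[0,0,0,0,-1]]

```text
time_s: 3.32
tool_pos: [0.4324, 0.2049, 0.0705]
ee_rot: [0.0, 0.984, 0.179, -0.0]
force: [-0.2, -0.1, 0.7]
opening: 0.0006
grasp_force: 0.1
```

>>> move_arm:
  plan:
    - [[0,0,0.003,0,-1],[0,0,0.003,0,-1],[0,0,0.003,0,-1],[0,0,0,0,-1]]

```text
time_s: 3.65
tool_pos: [0.4319, 0.2047, 0.063]
ee_rot: [0.0, 0.984, 0.179, -0.001]
force: [0.7, -0.3, 0.4]
opening: 0.0006
grasp_force: 0.0
```

>>> move_arm:
  plan:
    - [[0,0,0.003,0,-1],[0,0,0.003,0,-1],[0,0,0,0,-1]]

```text
time_s: 3.9
tool_pos: [0.4326, 0.2049, 0.0592]
ee_rot: [0.0, 0.984, 0.179, 0.0]
force: [-0.5, -1.5, 8.3]
opening: 0.0005
grasp_force: 4.0
```

Run:
```python
from rig import *
import cv2
cv2.imwrite('pics/s3.png',cv2.resize(snapshot("scene")["image"][130:270,320:500,::-1],None,fx=4,fy=4,interpolation=cv2.INTER_CUBIC))
o=get_obs();print(o["tool_pos"],o["force"])
```

```text
[0.43263028 0.20487725 0.05914804] [-2.19374475 -1.92500405  9.55779959]
```

View pics/s3.png

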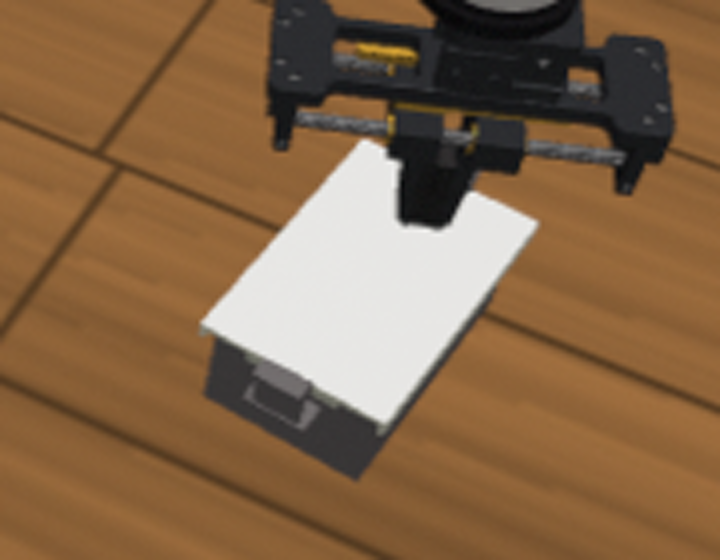

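The near end is down at crop (430,220), and the far end still sits above its clip. I'll press a bit harder to confirm the hard stop.

>>> move_arm:
  plan:
    - [[0,0,0.002,0,-1],[0,0,0.002,0,-1],[0,0,0,0,-1]]

```text
time_s: 4.2
tool_pos: [0.4328, 0.205, 0.0582]
ee_rot: [0.001, 0.984, 0.179, 0.0]
force: [-10.3, -6.0, 44.9]
opening: 0.0005
grasp_force: 22.6
```

>>> move_arm:
  plan:
    - [[0,0,-0.03,0,-1],[0,0,-0.03,0,-1],[0.03,0.0155,0,0,-1],[0.04,0.02,0,0,-1],[0.04,0.02,0,0,-1],[0.011,0.006,0,0,-1],[0,0,0,0,-1],[0,0,0,0,-1]]

```text
time_s: 4.87
tool_pos: [0.5395, 0.1929, 0.1028]
ee_rot: [-0.0, 0.984, 0.179, -0.001]
force: [-0.9, 0.2, 0.6]
opening: 0.0006
grasp_force: 0.0
```

>>> move_arm:
  plan:
    - [[0,0,0.01,0,-1],[0,0,0.01,0,-1],[0,0,0.005,0,-1],[0,0,0.005,0,-1],[0,0,0.005,0,-1],[0,0,0,0,-1]]

```text
time_s: 5.37
tool_pos: [0.5395, 0.1929, 0.0746]
ee_rot: [0.0, 0.984, 0.179, -0.001]
force: [0.2, 0.3, 0.4]
opening: 0.0006
grasp_force: 0.0
```

>>> move_arm:
  plan:
    - [[0,0,0.005,0,-1],[0,0,0.004,0,-1],[0,0,0.004,0,-1],[0,0,0,0,-1]]

```text
time_s: 5.7
tool_pos: [0.5399, 0.1928, 0.0645]
ee_rot: [0.0, 0.984, 0.179, -0.0]
force: [0.1, -0.5, -0.6]
opening: 0.0007
grasp_force: 0.0
```

>>> move_arm:
  plan:
    - [[0,0,0.003,0,-1],[0,0,0.003,0,-1],[0,0,0,0,-1]]

```text
time_s: 5.95
tool_pos: [0.5401, 0.1929, 0.0599]
ee_rot: [0.0, 0.984, 0.179, -0.0]
force: [0.7, -0.2, -1.0]
opening: 0.0002
grasp_force: 0.0
```

>>> move_arm:
  plan:
    - [[0,0,0.002,0,-1],[0,0,0.002,0,-1],[0,0,0.001,0,-1],[0,0,0,0,-1]]

```text
time_s: 6.28
tool_pos: [0.5405, 0.1931, 0.0584]
ee_rot: [0.0, 0.984, 0.179, 0.0]
force: [-6.9, -3.5, 21.5]
opening: 0.0009
grasp_force: 11.0
```

>>> move_arm:
  plan:
    - [[0,0,0.002,0,-1],[0,0,0,0,-1],[0,0,-0.02,0,-1],[0,0,-0.04,0,-1],[0,0,-0.05,0,-1],[0,0,-0.05,0,-1],[0,0,-0.05,0,-1],[-0.02,0,-0.02,0,-1]]

```text
time_s: 6.95
tool_pos: [0.5292, 0.1894, 0.2444]
ee_rot: [-0.001, 0.984, 0.179, 0.005]
force: [1.5, 0.7, -0.1]
opening: 0.0005
grasp_force: 0.0
```

>>> move_arm:
  plan:
    - [[0,0.045,0,0,-1],[0,0.045,0,0,-1],[0,0.045,0,0,-1],[0,0.045,0,0,-1],[0,0.045,0,0,-1],[0,0.045,0,0,-1],[0,0,0,0,-1]]

```text
time_s: 7.53
tool_pos: [0.6031, -0.0245, 0.2383]
ee_rot: [0.003, 0.985, 0.174, 0.0]
force: [0.0, -1.6, -0.2]
opening: 0.0006
grasp_force: 0.0
```

Run:
```python
from rig import *
import cv2,numpy as np
f=lambda i:cv2.resize(i,(395,395),interpolation=cv2.INTER_CUBIC)
s=snapshot("scene")["image"];t=snapshot("top")["image"]
cv2.imwrite('pics/s4.png',np.hstack([f(s[145:255,355:465]),f(t[220:340,130:250])])[:,:,::-1])
cv2.imwrite('pics/s5.png',s[:,:,::-1])
o=get_obs();print(o["tool_pos"],o["force"])
```

```text
[ 0.60152225 -0.01669882  0.23842491] [-0.37978494  0.72284139  0.42830995]
```

View pics/s4.png

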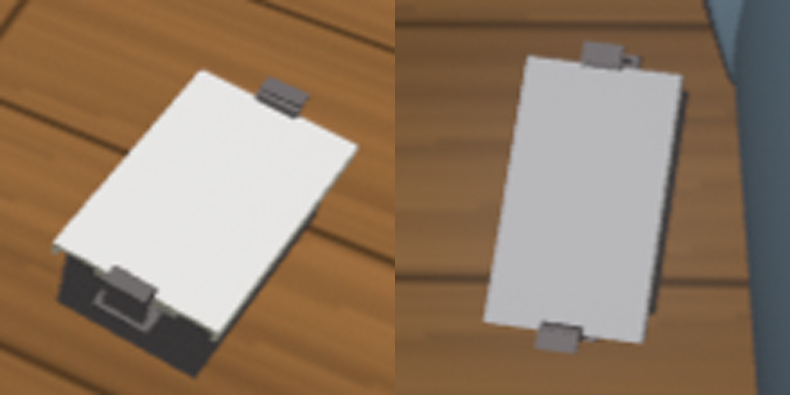

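View pics/s5.png

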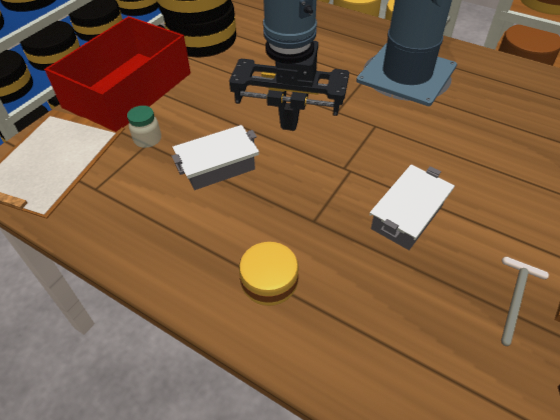

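Both clips now overlap the lid ends, at crop (283,97) and (130,283), and the lid lies flush. The cheese at (269,268) and the shut box at (216,152) haven't moved, and the arm is clear.

```bash
python3 -c "
from rig import *
print(sign_off())"
```

```text
the job is handed in; nothing more can be done
None
```

The loose lid is pressed home and clipped at both short ends, the shut box and cheese weren't moved, and the job is handed in with the arm clear.

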